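# Dock a loaded tube tray behind its drop gate

## Robot

A 6-joint arm with a two-finger parallel gripper is mounted at the origin on a cart in front of the work surface, level with it; the furniture and walls round the work are solid. World frame = base frame: x ahead of the robot, y to its left, z up, the work surface at z = 0. Lengths are in m, angles in rad, forces in N, time in s.
With the tool pointing down it reaches from about 0.325 to 0.75 m from the base axis. Payload 7.6 kg.
Tool frame: the origin (TCP) lies midway between the tips of the shut fingers; the grasp point (between the pads) lies 19 mm behind it; z points along the fingers, y is the line along which they close (so a half turn about z gives the same grasp; the last joint's range is limited). The gripper opens to 85 mm and grips with 20 to 120 N. Pads are 22 mm wide; open, the fingers measure 114 mm over their backs; the gripper's body (76 mm by 85 mm) begins 54 mm behind the grasp point. The pads swing forward as they close: fully open they stand 13 mm farther back than shut.
Start: joints at [1.07, 0.052, 1.401, -0, 1.689, -0.07], TCP at [0.219, 0.477, 0.231] pointing down, gripper open.
Joint ranges: [-2.9, 2.9], [-0.91, 2.17], [0.12, 2.37], [-1.06, 4.2], [0.26, 2.73], [-2.93, 2.93]. Speed limits (rad/s): [2.57, 2.57, 3.01, 3.14, 3.14, 3.14].

## Interface

Orientations are given as [roll, pitch, yaw] about the fixed x, y, z axes, in that order (R = Rz(yaw) Ry(pitch) Rx(roll)).
In Python, from cell import r gives the robot as it stands.
- The arm moves only by the tool jog_arm, never from a script. Its arguments are lists of equal length, an entry for each row: "claw": the opening, from 0 (shut) to 1 (fully open); "delta_pos": the shift along the tool's x, y, z in mm, a list of three; "spin": the turn about the tool's z in degrees. In form: {"claw": [claw, ...], "delta_pos": [[dx, dy, dz], ...], "spin": [spin, ...]}. A call has 1 to 12 rows; each row shifts and turns the commanded pose from where the row before left it, along the tool's axes as they then stand; what a row does not reach is not made up. A row lasts 1/8 s, in which the tool goes at most 62.5 mm and 10.7 degrees, less where a joint would pass 70% of its speed; a pose out of reach is approached as far as the arm can. A call is refused whole if a number of a shift passes 62.5 or a number of a turn 10.7, either way. A call with a gripper value outside its range is refused whole. The fingers move at their own pace and stop on an object; the grip force is fixed at half the most. Time passes only in rows, so rows that do not move let the fingers close. It gives the time, the measured TCP pose, the force, the opening and the grip force at its end, in the units of the state.
- r.observe(): the state, without advancing time (a new reading comes with each control period).
- r.camera(name): name is "scene" or "top" or "wrist"; returns the picture (384x512x3 uint8, blue, green, red); there is no depth.
- r.camera_model(name): a dict with "vfov" (degrees; the focal length in pixels is half the picture's height over the tangent of half this angle, whatever the lens; pixels are square), "cx", "cy" (the principal point, pixels), "dist_coeffs" ([k1, k2, p1, p2, k3] as OpenCV has them; the pictures are not rectified), "eye" and "attitude" of the camera in the world. Camera axes: x right, y up, looking along -z (the intrinsics and any distortion apply to the point x, -y, -z); pixel columns grow to the right and rows downward; lengths in m; the calibration is good to about 2 mm. A picture is of the moment at which its call begins: read the wrist's pose just before it. camera_model takes no time and is no camera call; for the wrist camera it gives the pose at the moment of the call.
- r.hand_in(): hands the job in; it is judged then, once.
The state is a dict: "time_s": time; "q": joint angles; "dq": joint speeds; "joint_torque": joint torques, N m; "position": TCP position; "ee_rot": TCP orientation; "wrist_force": force on the tool from outside, world axes, zero at the start; "ft_torque": the same for the moment, N m; "gripper_width": finger opening in m; "grasp_force": force on a finger pad.
Only numpy, scipy, OpenCV 4.12 (cv2) and the standard library are available. Lean on these libraries where they do the work, as an engineer would, in place of code of your own. Each camera call takes 0.05 s, during which the arm holds its last target. There are 200 camera calls.

## Task

Get the loaded tube tray docked: fold the bay's gate down flat, take away the hand stamp that was left in the track and stand it upright on the bench clear of the jig, then slide the tray along its rails fully home against the end wall of the bay and fold the gate back up behind it. The tray jams if it is pushed off its centre line; keep both tubes in it and leave the two bottles and the tape measure as they stand.

Things in the scene. Friction and masses are not known exactly. Their poses are not given: they have to be found in the camera images.
- station: Fixed docking jig, 495x168 mm. Origin on the bench, on the centre line; +x = push direction (to the robot's left), +y = side facing the robot. Open track x -310..0, floor z 28; gate well x 0..41; bay beyond, floor 0.8 lower, end wall at x 174, top z 62. Rails: inner faces y +-72, lips to y +-64 at z 43.5..46.5, open above between them; outer sides y +-84. Track open at its -x end.
- gate (a joint): Hinge at the bottom of the gate, an aluminium flap 146 mm wide, 7 thick, reaching 34 above its hinge, across the bay's mouth. 0 = upright (shut, blocks the bay), 1.57 = folded flat toward the track (station -x), top 4 mm below the track floor. It stays where it is left; moving it takes about 2 N at the rod.
- gate_rod (a point): Grip point on the gate's rod handle: steel rod, 8 mm diameter, parallel to the station's y, at the gate's upper edge 29 mm from the hinge line, sticking out past the jig on the robot's side; free from station y 86 to 129 mm, this point at y 112, then a 15 mm black ball. Height 48 mm with the gate upright, 19 when flat (free below, round it and above); moves on an arc about gate_hinge.
- gate_hinge (a point): Point on the gate's hinge line level with gate_rod along the rod: station x 36, y 112, z 19.5 mm.
- tray_back (a point): Middle of the tray's rear edge (the face to push, on the station's -x side), 7 mm above the floor the tray rests on. The edge is a smooth plastic strip 120 mm wide, from 0 to 14 mm above the floor; the tray's box wall stands 23 mm ahead of it, up to 36 mm. Push low, on the edge: pushed high, the nose is pressed down and drags.
- tray_centre (a point): Centre of the wooden tray, half-way up: 130 mm long, 141 wide over its rubber shoes, 36 high, 0.25 to 0.5 kg; its x axis is along the track. Flanges run under the rail lips (it cannot be lifted), 1.5 mm play each side. It starts in the track, behind the stamp. Pushed in the middle it takes about 3 N; 20 to 40 mm or more off the centre line its shoes bite and it jams.
- dock (a point): Where tray_centre is (within 1 mm) when the tray is fully home against the end wall. Fixed to the station at x 108, y 0, z 46 mm.
- tube_0_centre (a point): Centre of one of the two cut black rubber tubes, 27 mm in diameter, 59 mm long, lying loose in the tray's two troughs.
- tube_1_centre (a point): Centre of the other tube, alike.
- stamp_centre (a point): Centre (half-way up, 30 mm above what it stands on) of the hand stamp standing upright in the track between tray and gate: black block foot 34 mm (its y) x 18 mm (its x), 16 mm high, with a round wooden handle above it on the same axis; about 62 mm tall in all; the handle is up to 24 mm wide, thickest near its top. 35 g.
- bottle_a: Small brown dropper bottle standing on the bench beside the jig, 34 mm wide, 102 mm tall; origin at the centre of its underside.
- bottle_b: Small bottle with a green cap standing on the bench beside the jig, 36 x 42 mm, 106 mm tall; origin at the centre of its underside.
- tape_measure: Pocket tape measure lying on the bench beside the jig, 58 x 71 mm, 32 mm high; origin at the centre of its underside.
Things that resemble listed ones, but are neither listed nor needed, are in the scene too. Leave any orange or turquoise look-alike of the part that bears stamp_centre alone.

How it is judged:
By the outcome, as a careful person would: the job done as asked, in the order asked, and still so for the second after the job is handed in, with the robot touching nothing.
It also fails if it takes over 67 s, if anything falls off the work surface, if the arm or the gripper's body presses on something with over 40 N, if the wrist force passes 120 N, or if a joint passes its speed limit or range.

## Working session

There is one attempt and no reset: what is moved stays moved. The work goes in short steps, Python scripts to look and compute and a tool call to move; the robot and the scene stay as the last step left them, time stands still between calls to the robot, and variables do not carry over. Pictures are saved under pics/ and viewed, at most 11 in all, crops included, and the job is handed in when it is done.

Besides the shell and the picture viewer there is one more tool, called after ">>>" by a JSON object that holds its "method" and its "body", one argument or row to a line. jog_arm: Moves the arm, as the interface text tells. Its arguments: {"type":"object","properties":{"claw":{"type":"array","items":{"type":"number"}},"delta_pos":{"type":"array","items":{"type":"array","items":{"type":"number"}}},"spin":{"type":"array","items":{"type":"number"}}},"required":["claw","delta_pos","spin"]}

```bash
ls; mkdir -p pics; cat > h.py <<'E'
import numpy as np, cv2, json
from scipy.spatial.transform import Rotation as R
from cell import r
def K(m,h=384):
    f=h/2/np.tan(np.radians(m["vfov"])/2); return np.array([[f,0,m["cx"]],[0,f,m["cy"]],[0,0,1.]])
def rot(m):
    a=np.array(m["attitude"],float)
    return a if a.shape==(3,3) else (R.from_euler('xyz',a).as_matrix() if a.size==3 else None)
def cast(m,uv,z):
    p=cv2.undistortPoints(np.array(uv,float).reshape(-1,1,2),K(m),np.array(m["dist_coeffs"],float)).reshape(-1,2)
    d=np.c_[p[:,0],-p[:,1],-np.ones(len(p))]@rot(m).T; e=np.array(m["eye"])
    return e+d*((z-e[2])/d[:,2])[:,None]
def proj(m,P):
    c=(np.atleast_2d(P)-np.array(m["eye"]))@rot(m); c=c*[1,-1,-1]
    return cv2.projectPoints(c.reshape(-1,1,3),np.zeros(3),np.zeros(3),K(m),np.array(m["dist_coeffs"],float))[0].reshape(-1,2)
E
python3 - <<'E'
from h import *
for n in("scene","top","wrist"):
    m=r.camera_model(n); print(n,m); cv2.imwrite(f"pics/{n}0.png",r.camera(n))
print(r.observe())
a=[cv2.imread(f"pics/{n}0.png") for n in("scene","top")]
E
```

```text
pics
scene {'vfov': 47.81146916688209, 'cx': 253.323577484608, 'cy': 192.99665278686842, 'dist_coeffs': array([-0.037632,  0.      ,  0.      ,  0.      ,  0.      ]), 'eye': array([ 0.25058959, -0.47343688,  0.78057173]), 'attitude': array([ 0.7173118 , -0.00137519, -0.50372986])}
top {'vfov': 57.35482187054125, 'cx': 253.70800152432025, 'cy': 181.86426741724063, 'dist_coeffs': array([-0.10055975,  0.        ,  0.        ,  0.        ,  0.        ]), 'eye': array([0.46216004, 0.09498563, 0.90586885]), 'attitude': array([ 0.11063634, -0.01461976, -1.59079603])}
wrist {'vfov': 69.88785371261686, 'cx': 250.54448926533726, 'cy': 192.67748236563662, 'dist_coeffs': array([-0.04931114,  0.        ,  0.        ,  0.        ,  0.        ]), 'eye': array([0.15666044, 0.50646089, 0.37444577]), 'attitude': array([-0.27434488,  0.00205627,  1.14063161])}
{'time_s': 0.15, 'q': array([ 1.06967359e+00,  5.27445355e-02,  1.40143250e+00, -2.33914389e-05,
        1.68858447e+00, -7.03215438e-02]), 'dq': array([-0.00034794, -0.00298843, -0.0038272 , -0.00184314,  0.00036072,
       -0.00152348]), 'joint_torque': array([ 8.32988571e-04, -3.81948638e+01, -3.60426414e+01, -2.95064615e-05,
        4.59549279e-03,  2.99707506e-05]), 'position': array([0.21913711, 0.47685533, 0.23066822]), 'ee_rot': array([-3.14042505e+00, -5.89529369e-05,  2.71078870e+00]), 'wrist_force': array([-0.34997593,  0.92403532, -0.02096111]), 'ft_torque': array([ 0.02507519,  0.06020014, -0.04380325]), 'grasp_force': 0.0, 'gripper_width': 0.08522376403303553}
```

View pics/top0.png

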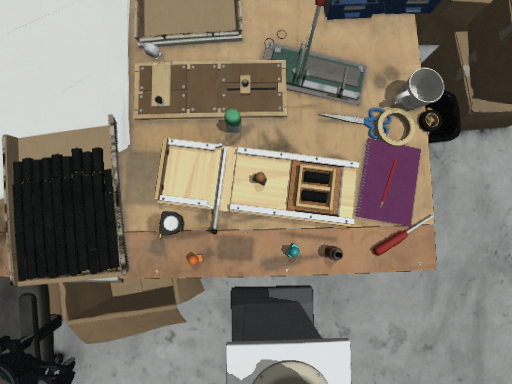

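View pics/scene0.png

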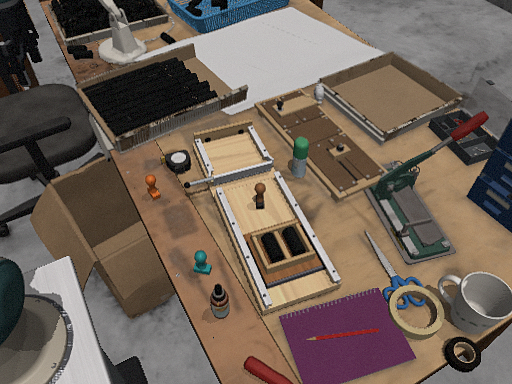

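Top view: the stamp with a wooden handle is at (260,178) and the tray at (315,187). The gate's rod ball is at (213,232), the tape at (171,223), bottle_a at (334,253) and bottle_b at (232,120). Things that could be taken for the stamp are orange (195,259), turquoise (292,250) and knobs at (245,84) and (158,100). I choose the one in the track at (260,178) and check it in a close crop.

```bash
python3 - <<'E'
import cv2
a=cv2.imread("pics/top0.png")[130:275,150:370]
cv2.imwrite("pics/c1.png",cv2.resize(a,None,fx=3.6,fy=3.6,interpolation=cv2.INTER_CUBIC))
E
```

```text
(no output)
```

View pics/c1.png

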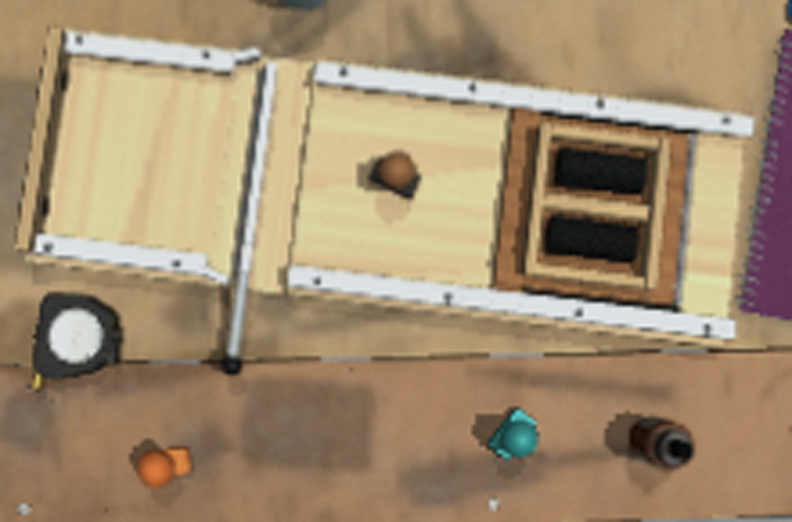

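Close crop: the wooden-handled, black-footed stamp at crop (397,172) is the listed one, and its foot is turned about 30°. I'll fit the station pose from the white rails.

```bash
cat >> h.py <<'E'
def fit2d(S,W):
    S=np.array(S);W=np.array(W);a=S.mean(0);b=W.mean(0);H=(S-a).T@(W-b)
    t=np.arctan2(H[0,1]-H[1,0],H[0,0]+H[1,1]);c,s=np.cos(t),np.sin(t);M=np.array([[c,-s],[s,c]])
    return t,b-M@a,M,(W-((S@M.T)+b-M@a))*1e3
E
python3 - <<'E'
from h import *
m=r.camera_model("top"); a=cv2.imread("pics/top0.png"); hsv=cv2.cvtColor(a,cv2.COLOR_BGR2HSV)
mk=((hsv[...,1]<45)&(hsv[...,2]>150)).astype(np.uint8)*255; z=np.zeros_like(mk); z[130:240,155:365]=mk[130:240,155:365]
cs,_=cv2.findContours(z,cv2.RETR_EXTERNAL,cv2.CHAIN_APPROX_NONE)
for c in cs:
    if cv2.contourArea(c)>60:
        b=cv2.boxPoints(cv2.minAreaRect(c)); print(cv2.contourArea(c),b.round(1).tolist()); print((cast(m,b,.0465)[:,:2]*1e3).round(0).tolist())
cr=lambda p:(np.array(p,float)/3.6+[150-.36,130-.36])
st=[((-310,-84),(752,117),46.5),((-310,-64),(750,137),46.5),((-310,64),(736,320),46.5),((-310,84),(733,340),46.5),((0,-64),(315,86),46.5),((0,64),(288,267),46.5),((36,138),(232,365),48),((174,-64),(66,55),46.5),((174,64),(37,235),46.5)]
W=[cast(m,cr(p),z/1e3)[0,:2] for _,p,z in st]
t,o,M,e=fit2d([np.array(s)/1e3 for s,_,_ in st],W); print(np.degrees(t),o,e.round(1).tolist())
for n,p,z in [("stamp top",(400,167),80),("foot c",(396,183),44),("foot",(372,178),44),("foot",(412,198),44),("foot",(420,180),44),("traybackU",(690,132),42),("traybackL",(677,306),42),("trayfU",(510,108),42),("trayfL",(494,287),42),("boxU",(541,122),64),("boxL",(660,290),64),("ornge",(160,465),30),("turq",(515,437),30),("bA",(680,450),102),("tape",(75,335),32)]:
    w=cast(m,cr(p),z/1e3)[0]; print(n,w.round(3),((M.T@(w[:2]-o))*1e3).round(0))
E
```

```text
146.5 [[164.0, 216.0], [177.0, 216.0], [177.0, 230.0], [164.0, 230.0]]
[[477.0, 302.0], [477.0, 270.0], [443.0, 270.0], [443.0, 302.0]]
611.5 [[229.39999389648438, 209.10000610351562], [230.10000610351562, 202.89999389648438], [354.29998779296875, 218.3000030517578], [353.6000061035156, 224.5]]
[[492.0, 141.0], [507.0, 139.0], [462.0, -166.0], [447.0, -163.0]]
250.0 [[159.1999969482422, 200.10000610351562], [160.3000030517578, 193.0], [213.89999389648438, 201.1999969482422], [212.8000030517578, 208.3000030517578]]
[[516.0, 314.0], [534.0, 311.0], [512.0, 179.0], [494.0, 182.0]]
627.5 [[236.60000610351562, 152.39999389648438], [237.3000030517578, 146.3000030517578], [359.6000061035156, 161.60000610351562], [358.79998779296875, 167.6999969482422]]
[[632.0, 122.0], [647.0, 120.0], [604.0, -187.0], [588.0, -184.0]]
142.0 [[212.89999389648438, 227.89999389648438], [223.89999389648438, 146.6999969482422], [226.89999389648438, 147.10000610351562], [215.89999389648438, 228.3000030517578]]
[[447.0, 182.0], [647.0, 153.0], [646.0, 146.0], [446.0, 175.0]]
239.0 [[167.39999389648438, 145.3999938
[... 272 characters left out ...]
.1, 1.7], [6.1, 1.7], [-2.3, -2.0], [-0.1, 0.6], [2.8, -6.7], [-1.0, -1.5], [0.8, -0.2]]
stamp top [0.567 0.064 0.08 ] [-66.  -9.]
foot c [0.561 0.066 0.044] [-66.  -2.]
foot [0.565 0.082 0.044] [-49.  -3.]
foot [0.55  0.055 0.044] [-78.   7.]
foot [0.563 0.049 0.044] [-82.  -6.]
traybackU [ 0.593 -0.141  0.042] [-266.  -62.]
traybackL [ 0.472 -0.126  0.042] [-268.   59.]
trayfU [ 0.612 -0.015  0.042] [-138.  -64.]
trayfL [0.488 0.    0.042] [-141.   61.]
boxU [ 0.598 -0.033  0.064] [-158.  -53.]
boxL [ 0.483 -0.109  0.064] [-250.   51.]
ornge [0.371 0.231 0.03 ] [ 72. 209.]
turq [ 0.385 -0.013  0.03 ] [-168.  161.]
bA [ 0.38  -0.109  0.102] [-264.  153.]
tape [0.461 0.289 0.032] [142. 128.]
```

>>> {"method": "jog_arm", "body": {
  "claw": [0.5, 0.5, 0.5, 0.5, 0.5, 0.5, 0.5, 0.5, 0.5, 0.5, 0.5, 0.5],
  "delta_pos": [
    [0, 0, 0],
    [0, 0, 0],
    [-30, -28, 0],
    [-30, -28, 0],
    [-30, -28, 0],
    [-30, -28, 0],
    [-30, -28, 0],
    [-30, -28, 0],
    [-30, -28, 10],
    [-30, -28, 10],
    [-30, -28, 10],
    [0, 0, 0]
  ],
  "spin": [-8.5, -8.1, 0, 0, 0, 0, 0, 0, 0, 0, 0, 0]
}}

```text
time_s: 1.65
position: [0.4517, 0.1876, 0.1999]
ee_rot: [-3.14, -0.002, 2.997]
wrist_force: [-0.7, 0.8, 0.4]
gripper_width: 0.0428
grasp_force: 0.0
```

```bash
python3 - <<'E'
from h import *
s=r.observe(); print(s["time_s"],s["position"],np.degrees(s["ee_rot"]))
m=r.camera_model("wrist"); cv2.imwrite("pics/w1.png",r.camera("wrist")); import pickle; pickle.dump(m,open("w1.pkl","wb"))
print(m["eye"],m["attitude"])
E
```

```text
1.65 [0.45167947 0.18761177 0.19992499] [-1.79921578e+02 -1.22648381e-01  1.71708617e+02]
[0.38391695 0.19843607 0.34394465] [-0.27212793  0.00189065  1.42674045]
```

View pics/w1.png

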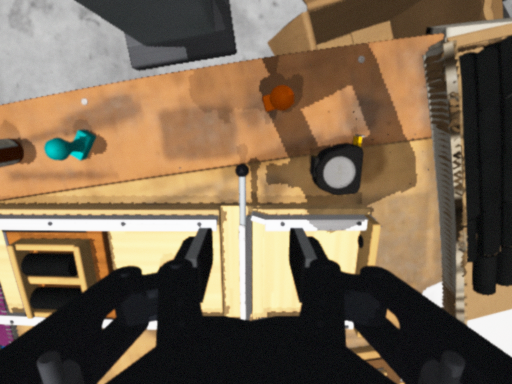

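Wrist view: rod from ball (242,170) up to the jig at (243,212); near-side rail lips run along row ~230, from (7,230) to (217,230) and from (250,230) to (366,229).

```bash
python3 - <<'E'
from h import *
import pickle; m=pickle.load(open("w1.pkl","rb")); a=cv2.imread("pics/w1.png")
hsv=cv2.cvtColor(a,cv2.COLOR_BGR2HSV); mk=((hsv[...,1]<40)&(hsv[...,2]>170))
for row in (185,200): 
    c=np.where(mk[row,230:256])[0]+230; print(row,c.min(),c.max(),cast(m,[[c.mean(),row]],.050)[0].round(4))
print("ball",cast(m,[[242,170.5]],.048)[0].round(4))
for col in (20,60,110,150,190,210,270,300,350):
    c=np.where(mk[212:240,col])[0]+212
    if len(c): print(col,c.min(),c.max()+1, cast(m,[[col,c.min()],[col,c.max()+1]],.0465)[:,:2].round(4).tolist())
row=224; c=np.where(mk[row])[0]; g=np.where(np.diff(c)>3)[0]; 
print([(int(c[i]),int(c[i+1])) for i in g], c.max(), cast(m,[[217.5,224]],.0465)[0])
E
```

```text
185 239 244 [0.4549 0.1775 0.05  ]
200 239 244 [0.472  0.1749 0.05  ]
ball [0.4393 0.1804 0.048 ]
20 219 230 [[0.4588, -0.0934], [0.4725, -0.099]]
60 219 231 [[0.4657, -0.0426], [0.4806, -0.0479]]
110 219 231 [[0.4741, 0.0183], [0.4889, 0.0139]]
150 220 231 [[0.4819, 0.0652], [0.4955, 0.0618]]
190 220 232 [[0.4885, 0.1117], [0.5033, 0.1086]]
210 220 228 [[0.4918, 0.1348], [0.5016, 0.1329]]
270 219 231 [[0.5004, 0.2037], [0.5153, 0.2018]]
300 220 228 [[0.5067, 0.2379], [0.5166, 0.237]]
350 221 231 [[0.5164, 0.2957], [0.5291, 0.2952]]
[(47, 52), (120, 125), (197, 201), (216, 240), (244, 263), (280, 285), (355, 361)] 366 [0.49790134 0.14251034 0.0465    ]
```

>>> {"method": "jog_arm", "body": {
  "claw": [0.4, 0.4, 0.4, 0.4, 0.4, 0.4, 0, 0, 0, 0],
  "delta_pos": [
    [-13, -10, 30],
    [0, 0, 40],
    [0, 0, 40],
    [0, 0, 35],
    [0, 0, 18],
    [0, 0, 0],
    [0, 0, 0],
    [0, 0, 0],
    [0, 0, 0],
    [0, 0, 0]
  ],
  "spin": [0, 0, 0, 0, 0, 0, 0, 0, 0, 0]
}}

```text
time_s: 2.95
position: [0.4632, 0.1782, 0.0399]
ee_rot: [3.141, 0.002, 3.001]
wrist_force: [-2.0, -1.1, 6.6]
gripper_width: 0.0053
grasp_force: 58.9
```

```bash
python3 - <<'E'
from h import *
a=r.camera("wrist"); s=r.observe(); print(s["gripper_width"],s["grasp_force"],s["position"]); cv2.imwrite("pics/w2.png",cv2.resize(a[150:384,130:380],None,fx=2.5,fy=2.5))
E
```

```text
0.0049909837326116745 58.934526443481445 [0.46319464 0.17819284 0.0398894 ]
```

View pics/w2.png

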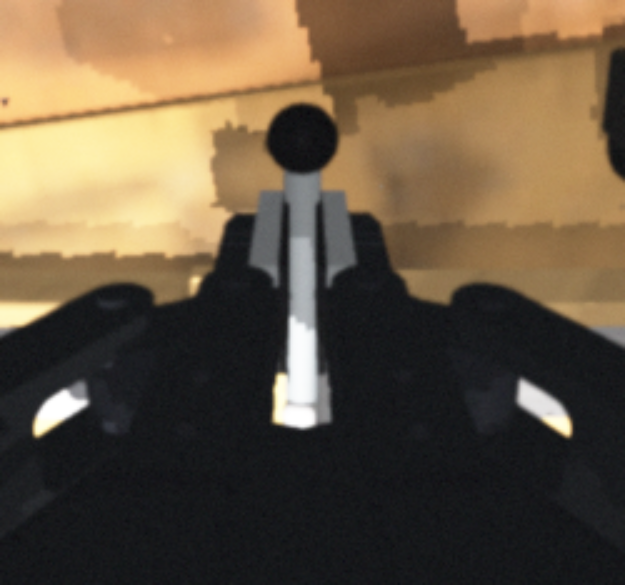

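Rod ball at crop (302,138) and the rod lies between both pads; gripped. I'll fold along the arc now.

>>> {"method": "jog_arm", "body": {
  "claw": [0, 0, 0, 0, 0, 0, 0],
  "delta_pos": [
    [0, -4, 0],
    [0, -3.5, 1],
    [0, -3.5, 1.4],
    [0, -3.5, 1.5],
    [0, -3, 2.1],
    [0, -3, 2.5],
    [0, 0, 0]
  ],
  "spin": [0, 0, 0, 0, 0, 0, 0]
}}

```text
time_s: 3.88
position: [0.4606, 0.1595, 0.0313]
ee_rot: [3.137, 0.003, 3.001]
wrist_force: [-1.1, 7.9, 3.7]
gripper_width: 0.0054
grasp_force: 58.8
```

>>> {"method": "jog_arm", "body": {
  "claw": [0, 0, 0, 0, 0, 0, 0, 0],
  "delta_pos": [
    [0, -2.4, 2.8],
    [0, -2.2, 3.2],
    [0, -1.6, 3.4],
    [0, -1.3, 3.6],
    [0, -0.7, 3.7],
    [0, -0.3, 3.8],
    [0, 0, 0],
    [0, 0, 0]
  ],
  "spin": [0, 0, 0, 0, 0, 0, 0, 0]
}}

```text
time_s: 4.88
position: [0.4612, 0.1532, 0.0137]
ee_rot: [3.132, 0.007, 3.002]
wrist_force: [-5.5, 15.0, 18.9]
gripper_width: 0.0053
grasp_force: 62.9
```

>>> {"method": "jog_arm", "body": {
  "claw": [0.25, 0.25, 0.25, 0.25, 0, 0, 0, 0, 0, 0, 0, 0],
  "delta_pos": [
    [0, 0, 0],
    [0, 0, 0],
    [0, 0, -20],
    [0, 0, -20],
    [0, 0, 0],
    [0, 0, 0],
    [0, 0, 0],
    [0, 0, 8],
    [0, 0, 8],
    [0, 0, 4],
    [0, 0, 4],
    [0, 0, 0]
  ],
  "spin": [0, 0, 0, 0, 0, 0, 0, 0, 0, 0, 0, 0]
}}

```text
time_s: 6.38
position: [0.4584, 0.1492, 0.025]
ee_rot: [-3.141, -0.0, 3.001]
wrist_force: [0.4, -0.2, -0.5]
gripper_width: -0.0002
grasp_force: 0.0
```

>>> {"method": "jog_arm", "body": {
  "claw": [0, 0, 0],
  "delta_pos": [
    [0, 3, 2],
    [0, 0, 2],
    [0, 0, 0]
  ],
  "spin": [0, 0, 0]
}}

```text
time_s: 6.75
position: [0.4594, 0.1525, 0.0229]
ee_rot: [3.141, 0.001, 3.001]
wrist_force: [-5.2, -0.7, 12.0]
gripper_width: -0.0001
grasp_force: 5.7
```

>>> {"method": "jog_arm", "body": {
  "claw": [0.3, 0.5, 0.5, 0.5, 0.5, 0.5, 0.5, 0.5, 0.5],
  "delta_pos": [
    [0, 0, -30],
    [0, 0, -40],
    [-10, -10, -40],
    [-30, -14, -27],
    [-40, -16, 0],
    [-40, -16, 0],
    [-30, -16, 0],
    [0, 0, 0],
    [0, 0, 0]
  ],
  "spin": [0, 0, 0, 0, 0, 0, 0, 0, 0]
}}

```text
time_s: 7.88
position: [0.5969, 0.0602, 0.1581]
ee_rot: [3.141, -0.001, 3.001]
wrist_force: [-0.1, -1.4, 0.4]
gripper_width: 0.0425
grasp_force: 0.0
```

```bash
python3 - <<'E'
from h import *
import pickle
s=r.observe(); print(s["time_s"],s["position"],np.degrees(s["ee_rot"]))
m=r.camera_model("wrist"); a=r.camera("wrist"); cv2.imwrite("pics/w3.png",a); pickle.dump(m,open("w3.pkl","wb"))
print(proj(m,s["position"]))
E
```

```text
7.875 [0.59691157 0.06021089 0.15808328] [ 1.79983190e+02 -3.57540549e-02  1.71927776e+02]
[[249.31655296 240.47643155]]
```

View pics/w3.png

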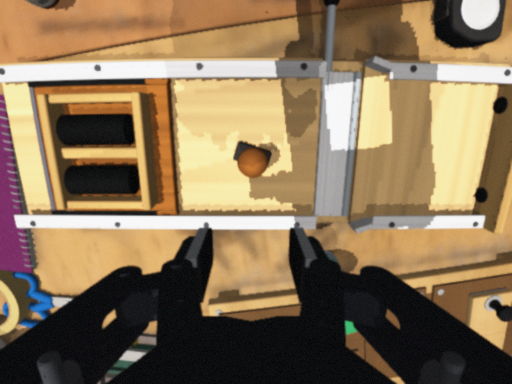

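Gate lies flat (columns 316–358); stamp handle at (253,162), foot (252,152); tray between columns 32 and 175.

```bash
python3 - <<'E'
from h import *
import pickle; m=pickle.load(open("w3.pkl","rb")); a=cv2.imread("pics/w3.png")
hsv=cv2.cvtColor(a,cv2.COLOR_BGR2HSV).astype(int); mk=((hsv[...,1]<40)&(hsv[...,2]>150))
U=[];L=[]
for col in range(60,310,10):
    c=np.where(mk[55:90,col])[0]; d=np.where(mk[205:235,col])[0]
    if len(c)>8: U.append((col,55+c.max()+1))
    if len(d)>6: L.append((col,205+d.min()))
u=cast(m,U,.0465)[:,:2]; l=cast(m,L,.0465)[:,:2]
pu=np.polyfit(u[:,1],u[:,0],1); pl=np.polyfit(l[:,1],l[:,0],1)
t=np.pi/2-np.arctan((pu[0]+pl[0])/2); print("yaw",np.degrees(t),np.degrees([np.arctan(pu[0]),np.arctan(pl[0])]), "width",(np.polyval(pl,0)-np.polyval(pu,0))*np.sin(t))
xc=lambda y:(np.polyval(pu,y)+np.polyval(pl,y))/2
c,s=np.cos(t),np.sin(t); o=np.array([xc(.1305),.1305]); M=np.array([[c,-s],[s,c]]); print("o",o)
np.save("st.npy",[t,*o])
S=lambda uv,z:((M.T@(cast(m,[uv],z)[0,:2]-o))*1e3).round(1)
br=((hsv[...,0]<15)&(hsv[...,1]>120)); br[:,:225]=0;br[:,285:]=0;br[:130]=0;br[:185]&=True;br[185:]=0
n,lab,stt,cen=cv2.connectedComponentsWithStats(br.astype(np.uint8)); i=1+stt[1:,4].argmax(); print(stt[i],cen[i],"handle st",S(cen[i],.078),cast(m,[cen[i]],.078)[0])
dk=(hsv[...,2]<60); dk[:,:225]=0;dk[:,285:]=0;dk[:135]=0;dk[185:]=0
ys,xs=np.nonzero(dk); print("foot px",xs.min(),xs.max(),ys.min(),ys.max(), [S(p,.044) for p in [(237,141),(270,152),(267,164),(234,155)]])
print("tray back",S((31,90),.042),S((50,212),.042),"front",S((172,85),.042),S((177,212),.042))
e=r.observe()["position"]; print("tcp st",(M.T@(e[:2]-o)*1e3).round(1))
w=lambda x,y:(M@np.array([x,y])/1e3+o).round(4); print("place",w(-85,165),cast(r.camera_model("top"),[[150+400/3.6,130+355/3.6]],0)[0])
E
```

```text
yaw 81.78393569923782 [8.21582398 8.21630462] width 0.12800370785976117
o [0.56971554 0.1305    ]
[238 147  30  31 701] [252.24821683 161.65763195] handle st [-63.7  -4.5] [0.56510169 0.06680344 0.078     ]
foot px 235 270 142 160 [array([-77.7,   9.2]), array([-46.9,  -0.9]), array([-49.5, -12.3]), array([-80.7,  -3.8])]
tray back [-268.3   56.8] [-272.   -62.5] front [-135.6   58.8] [-139.   -61.5]
tcp st [-65.5 -36.8]
place [0.3943 0.07  ] [0.44158061 0.06315999 0.        ]
```

>>> {"method": "jog_arm", "body": {
  "claw": [0.5, 0.5, 0.5, 0.5, 0.5, 0, 0, 0, 0, 0],
  "delta_pos": [
    [33.5, 2, 0],
    [0, 0, 40],
    [0, 0, 40],
    [0, 0, 21],
    [0, 0, 0],
    [0, 0, 0],
    [0, 0, 0],
    [0, 0, 0],
    [0, 0, 0],
    [0, 0, 0]
  ],
  "spin": [0, 0, 0, 0, 0, 0, 0, 0, 0, 0]
}}

```text
time_s: 9.18
position: [0.5654, 0.0666, 0.0591]
ee_rot: [3.141, 0.003, 3.001]
wrist_force: [-1.0, -0.5, 5.5]
gripper_width: 0.0217
grasp_force: 59.0
```

>>> {"method": "jog_arm", "body": {
  "claw": [0, 0, 0, 0, 0, 0, 0, 0, 0, 0],
  "delta_pos": [
    [0, 0, -15],
    [0, 0, -25],
    [0, 0, -20],
    [25, 0, 0],
    [35, -3, 0],
    [35, -4, 0],
    [35, -4, 0],
    [23, 0, 0],
    [0, 0, 0],
    [0, 0, 0]
  ],
  "spin": [0, 0, 0, 0, 0, 0, 0, 0, 0, 0]
}}

```text
time_s: 10.42
position: [0.4122, 0.077, 0.118]
ee_rot: [3.141, 0.001, 3.0]
wrist_force: [-0.7, -0.5, -0.1]
gripper_width: 0.0219
grasp_force: 59.0
```

```bash
python3 - <<'E'
from h import *
a=r.camera("scene"); b=r.camera("wrist"); cv2.imwrite("pics/s4.png",np.hstack([cv2.resize(a[140:320,140:320],(400,400)),cv2.resize(b[120:300,160:340],(400,400))])); print(r.observe()["position"])
E
```

```text
[0.41213074 0.07698759 0.11758269]
```

View pics/s4.png

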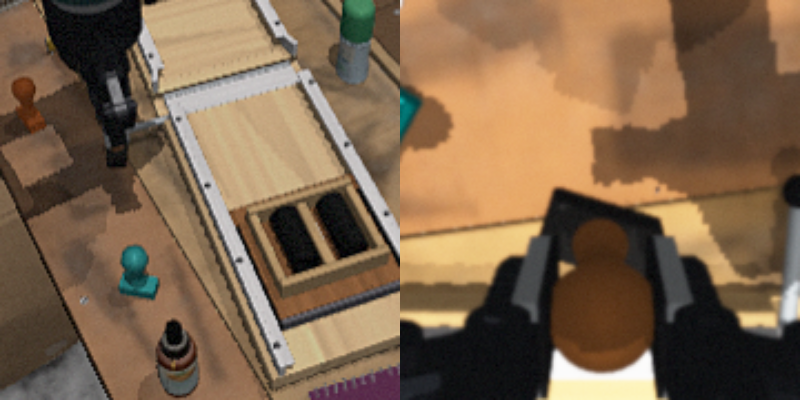

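Stamp hangs upright in the pads (foot at crop (605,225)), the track is clear and the gate flat. Lowering.

>>> {"method": "jog_arm", "body": {
  "claw": [0, 0, 0, 0, 0, 0],
  "delta_pos": [
    [0, 0, 35],
    [0, 0, 30],
    [0, 0, 14],
    [0, 0, 5],
    [0, 0, 2],
    [0, 0, 0]
  ],
  "spin": [0, 0, 0, 0, 0, 0]
}}

```text
time_s: 11.28
position: [0.412, 0.0771, 0.0321]
ee_rot: [3.141, 0.001, 3.0]
wrist_force: [1.1, 0.1, 0.1]
gripper_width: 0.0217
grasp_force: 59.0
```

>>> {"method": "jog_arm", "body": {
  "claw": [0, 0, 0],
  "delta_pos": [
    [0, 0, 1],
    [0, 0, 0.5],
    [0, 0, 0]
  ],
  "spin": [0, 0, 0]
}}

```text
time_s: 11.65
position: [0.4123, 0.077, 0.0311]
ee_rot: [3.141, 0.002, 3.001]
wrist_force: [-1.5, -1.3, 7.0]
gripper_width: 0.022
grasp_force: 59.5
```

>>> {"method": "jog_arm", "body": {
  "claw": [0.4, 0.45, 0.45, 0.45, 0.45, 0.4, 0, 0],
  "delta_pos": [
    [0, 0, 0],
    [0, 0, 0],
    [0, 0, 0],
    [0, 0, -30],
    [0, 0, -50],
    [0, 0, -50],
    [-40, 0, 0],
    [0, 0, 0]
  ],
  "spin": [0, 0, 0, 0, 0, 0, 0, 0]
}}

```text
time_s: 12.65
position: [0.4521, 0.0711, 0.1597]
ee_rot: [-3.142, -0.0, 3.0]
wrist_force: [0.5, -0.4, -0.4]
gripper_width: 0.0004
grasp_force: 0.0
```

```bash
python3 - <<'E'
from h import *
t,*o=np.load("st.npy"); c,s=np.cos(t),np.sin(t); M=np.array([[c,-s],[s,c]])
b=r.camera("wrist"); cv2.imwrite("pics/w5.png",b); p=r.observe()["position"]; print(p,(M.T@(p[:2]-o)*1e3).round(1))
E
```

```text
[0.45097551 0.07130415 0.15913176] [-75.6 109.1]
```

View pics/w5.png

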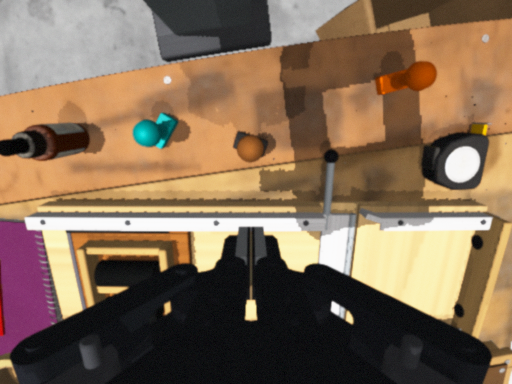

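Stamp stands upright on the bench at (250,147), clear of jig and gate rod. I'll turn the tool 90° (slim finger side to the box) and go behind the tray.

>>> {"method": "jog_arm", "body": {
  "claw": [0, 0, 0, 0, 0, 0, 0, 0, 0, 0, 0, 0],
  "delta_pos": [
    [-18, -38, 0],
    [-18, -38, 0],
    [-18, -38, 0],
    [-18, -38, 0],
    [-18, -38, 0],
    [-19, -40, 0],
    [0, 0, 0],
    [0, 0, 0],
    [0, 0, 0],
    [0, 0, 0],
    [0, 0, 0],
    [0, 0, 0]
  ],
  "spin": [0, 0, 0, 0, 0, 0, 10, 10, 10, 10, 10, 10]
}}

```text
time_s: 14.2
position: [0.5257, -0.171, 0.1593]
ee_rot: [-3.141, -0.001, 1.948]
wrist_force: [-0.5, 0.7, -0.7]
gripper_width: 0.0002
grasp_force: 0.0
```

>>> {"method": "jog_arm", "body": {
  "claw": [0, 0, 0, 0, 0],
  "delta_pos": [
    [0, 0, 0],
    [0, 0, 0],
    [0, 0, 0],
    [0, 0, 0],
    [0, 0, 0]
  ],
  "spin": [10, 10, 10, 0, 0]
}}

```text
time_s: 14.82
position: [0.5262, -0.1713, 0.1596]
ee_rot: [-3.141, -0.0, 1.433]
wrist_force: [-0.6, -0.5, 0.2]
gripper_width: -0.0001
grasp_force: 0.0
```

```bash
cat > s.py <<'E'
from h import *
t,*o=np.load("st.npy"); c,s=np.cos(t),np.sin(t); M=np.array([[c,-s],[s,c]])
def st():
    e=r.observe(); p=e["position"]; return (M.T@(p[:2]-o)*1e3).round(1),p[2].round(4),np.degrees(e["ee_rot"]).round(2),e["time_s"]
print(st())
E
python3 - <<'E'
from s import *
m=r.camera_model("wrist"); b=r.camera("wrist"); cv2.imwrite("pics/w6.png",b); 
P=[(M@np.array([x,0])/1e3+o) for x in (-268,-310)]; print(proj(m,[[*p,.042] for p in P]), np.array(proj(m,r.observe()["position"])))
E
```

```text
(array([-3.049e+02, -1.000e-01]), np.float64(0.1596), array([-1.7997e+02, -2.0000e-02,  8.2120e+01]), 14.825)
[[251.02648868 150.85285854]
 [250.73236783 193.40703725]] [[251.01257451 241.23096774]]
```

View pics/w6.png

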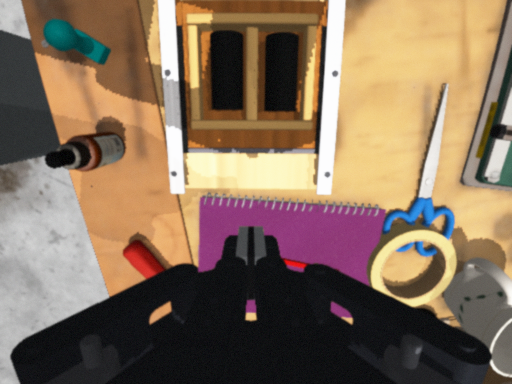

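Tray's rear edge is at row 152, predicted 151; the track spans columns 186–322, so I'm centred within about 2 mm. Descending and pushing.

>>> {"method": "jog_arm", "body": {
  "claw": [0, 0, 0, 0, 0, 0, 0, 0, 0, 0, 0, 0],
  "delta_pos": [
    [0, 0, 45],
    [0, 0, 45],
    [0, 0, 26],
    [0, 0, 10],
    [0, 0, 0],
    [6, 0, 0],
    [6, 0, 0],
    [5, 0, 0],
    [4, 0, 0],
    [4, 0, 0],
    [4, 0, 0],
    [4, 0, 0]
  ],
  "spin": [0, 0, 0, 0, 0, 0, 0, 0, 0, 0, 0, 0.3]
}}

```text
time_s: 16.38
position: [0.5313, -0.1391, 0.0339]
ee_rot: [3.141, 0.001, 1.424]
wrist_force: [-0.4, -2.6, 1.5]
gripper_width: 0.0002
grasp_force: 1.7
```

```bash
python3 s.py
```

```text
(array([-272.3,   -0.5]), np.float64(0.0339), array([1.7999e+02, 3.0000e-02, 8.1580e+01]), 16.375)
```

>>> {"method": "jog_arm", "body": {
  "claw": [0, 0, 0, 0, 0, 0, 0, 0, 0, 0, 0, 0],
  "delta_pos": [
    [6, 0, 0],
    [8, 0, 0],
    [10, 0, 0],
    [10, 0, 0],
    [10, 0, 0],
    [10, 0, 0],
    [10, 0, 0],
    [10, 0, 0],
    [10, 0, 0],
    [10, 0, 0],
    [8, 0, 0],
    [6, 0, 0]
  ],
  "spin": [-0.2, 0, 0, 0, 0, 0, 0, 0, 0, 0, 0, 0]
}}

```text
time_s: 17.88
position: [0.5466, -0.0315, 0.0337]
ee_rot: [-3.141, -0.0, 1.428]
wrist_force: [-0.9, -3.8, 2.3]
gripper_width: -0.0001
grasp_force: 2.1
```

```bash
python3 s.py
```

```text
(array([-163.6,   -0.3]), np.float64(0.0337), array([-179.99,   -0.  ,   81.83]), 17.875)
```

>>> {"method": "jog_arm", "body": {
  "claw": [0, 0, 0, 0, 0, 0, 0, 0, 0, 0, 0, 0],
  "delta_pos": [
    [8, 0, 0],
    [10, 0, 0],
    [12, 0, 0],
    [12, 0, 0],
    [12, 0, 0],
    [12, 0, 0],
    [12, 0, 0],
    [12, 0, 0],
    [12, 0, 0],
    [10, 0, 0],
    [8, 0, 0],
    [6, 0, 0]
  ],
  "spin": [0, 0, 0, 0, 0, 0, 0, 0, 0, 0, 0, 0]
}}

```text
time_s: 19.38
position: [0.5644, 0.0933, 0.0336]
ee_rot: [-3.141, -0.0, 1.428]
wrist_force: [-1.4, -3.4, -0.6]
gripper_width: 0.0001
grasp_force: 1.4
```

```bash
python3 s.py
```

```text
(array([-37.6,  -0.1]), np.float64(0.0336), array([-1.7997e+02, -1.0000e-02,  8.1830e+01]), 19.375)
```

>>> {"method": "jog_arm", "body": {
  "claw": [0, 0, 0, 0, 0, 0, 0, 0, 0, 0],
  "delta_pos": [
    [7, 0, 0],
    [9, 0, 0],
    [9, 0, 0],
    [9, 0, 0],
    [8, 0, 0],
    [6, 0, 0],
    [4, 0, 0],
    [4, 0, 0],
    [3, 0, 0],
    [2, 0, 0]
  ],
  "spin": [0, 0, 0, 0, 0, 0, 0, 0, 0, 0]
}}

```text
time_s: 20.62
position: [0.5732, 0.1532, 0.0338]
ee_rot: [-3.142, -0.0, 1.428]
wrist_force: [-0.8, -2.1, -1.2]
gripper_width: 0.0001
grasp_force: 1.1
```

```bash
python3 s.py
```

```text
(array([23. , -0.2]), np.float64(0.0338), array([-180.  ,   -0.  ,   81.82]), 20.625)
```

Not yet at the wall; creep on until the force rises.

>>> {"method": "jog_arm", "body": {
  "claw": [0, 0, 0, 0, 0, 0],
  "delta_pos": [
    [2, 0, 0],
    [2, 0, 0],
    [2, 0, 0],
    [1.5, 0, 0],
    [1.5, 0, 0],
    [0, 0, 0]
  ],
  "spin": [0, 0, 0, 0, 0, 0]
}}

```text
time_s: 21.38
position: [0.5746, 0.1622, 0.0339]
ee_rot: [3.141, -0.0, 1.428]
wrist_force: [-0.2, -0.7, -1.2]
gripper_width: -0.0002
grasp_force: 0.6
```

```bash
python3 s.py
```

```text
(array([32.1, -0.3]), np.float64(0.0339), array([ 1.7999e+02, -2.0000e-02,  8.1820e+01]), 21.375)
```

>>> {"method": "jog_arm", "body": {
  "claw": [0, 0, 0, 0],
  "delta_pos": [
    [1.5, 0, 0],
    [1.5, 0, 0],
    [1.5, 0, 0],
    [0, 0, 0]
  ],
  "spin": [0, 0, 0, 0]
}}

```text
time_s: 21.88
position: [0.5748, 0.1633, 0.0338]
ee_rot: [-3.14, 0.006, 1.426]
wrist_force: [-4.7, -14.4, 2.6]
gripper_width: -0.0001
grasp_force: 7.9
```

```bash
python3 s.py
```

```text
(array([33.1, -0.4]), np.float64(0.0338), array([-179.94,    0.34,   81.73]), 21.875)
```

Force jumped to 15 N with the TCP stopped at x 33: the tray is home. I'll back off, rise and turn back.

>>> {"method": "jog_arm", "body": {
  "claw": [0, 0, 0, 0, 0, 0, 0, 0, 0, 0, 0, 0],
  "delta_pos": [
    [-7, 0, 0],
    [-5, 0, -30],
    [0, 0, -45],
    [0, 0, -50],
    [0, 0, 0],
    [0, 0, 0],
    [0, 0, 0],
    [0, 0, 0],
    [0, 0, 0],
    [0, 0, 0],
    [0, 0, 0],
    [0, 0, 0]
  ],
  "spin": [0, 0, 0, 0, -10, -10, -10, -10, -10, -10, -10, -10]
}}

```text
time_s: 23.38
position: [0.5736, 0.1552, 0.1591]
ee_rot: [3.14, 0.0, 2.831]
wrist_force: [-0.2, 0.0, 0.2]
gripper_width: 0.0002
grasp_force: 0.0
```

>>> {"method": "jog_arm", "body": {
  "claw": [0.3, 0.3, 0.3, 0.3, 0.3, 0.3],
  "delta_pos": [
    [0, 0, 0],
    [20, 0, 0],
    [30, -5, 0],
    [30, -5, 0],
    [30, -5, 0],
    [0, 0, 0]
  ],
  "spin": [-10, 0, 0, 0, 0, 0]
}}

```text
time_s: 24.12
position: [0.4614, 0.156, 0.1594]
ee_rot: [3.14, 0.001, 3.0]
wrist_force: [-0.5, 0.2, 0.9]
gripper_width: 0.0256
grasp_force: 0.0
```

```bash
python3 s.py; python3 - <<'E'
from h import *
b=r.camera("wrist"); t=r.camera("top"); cv2.imwrite("pics/t7.png",t); cv2.imwrite("pics/w7.png",b)
E
```

```text
(array([  9.8, 110.8]), np.float64(0.1594), array([1.7991e+02, 6.0000e-02, 1.7189e+02]), 24.125)
```

View pics/w7.png

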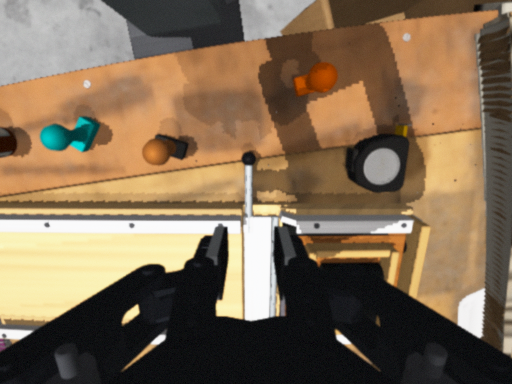

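Tray is in the bay and the gate is flat (columns 245–275) with the rod at column 249; the stamp stands at (157,151). Grip the rod.

>>> {"method": "jog_arm", "body": {
  "claw": [0.3, 0.3, 0.3, 0.3, 0.3, 0.3, 0, 0, 0, 0],
  "delta_pos": [
    [0, -2.5, 45],
    [0, 0, 45],
    [0, 0, 35],
    [0, 0, 18],
    [0, 0, 7],
    [0, 0, 0],
    [0, 0, 0],
    [0, 0, 0],
    [0, 0, 0],
    [0, 0, 0]
  ],
  "spin": [0, 0, 0, 0, 0, 0, 0, 0, 0, 0]
}}

```text
time_s: 25.48
position: [0.463, 0.1534, 0.0098]
ee_rot: [3.14, 0.002, 2.999]
wrist_force: [2.0, 3.8, 4.2]
gripper_width: 0.0053
grasp_force: 58.8
```

```bash
python3 s.py
```

```text
(array([  7.4, 108.9]), np.float64(0.0098), array([1.7991e+02, 1.3000e-01, 1.7182e+02]), 25.475)
```

>>> {"method": "jog_arm", "body": {
  "claw": [0, 0, 0, 0, 0, 0, 0],
  "delta_pos": [
    [0, 0.4, -3.8],
    [0, 0.7, -3.7],
    [0, 1.2, -3.6],
    [0, 1.7, -3.4],
    [0, 2.2, -3.2],
    [0, 2.4, -2.8],
    [0, 0, 0]
  ],
  "spin": [0, 0, 0, 0, 0, 0, 0]
}}

```text
time_s: 26.35
position: [0.4635, 0.159, 0.0288]
ee_rot: [-3.137, 0.001, 2.998]
wrist_force: [4.9, -8.5, -0.3]
gripper_width: 0.0051
grasp_force: 58.8
```

```bash
python3 s.py
```

```text
(array([ 13.1, 109.2]), np.float64(0.0288), array([-1.7972e+02,  4.0000e-02,  1.7179e+02]), 26.35)
```

>>> {"method": "jog_arm", "body": {
  "claw": [0, 0, 0, 0, 0, 0, 0, 0],
  "delta_pos": [
    [0, 3, -2.5],
    [0, 3, -2.1],
    [0, 3.5, -1.7],
    [0, 3.5, -1.3],
    [0, 3.7, -0.9],
    [0, 3.8, -0.2],
    [0, 1, 0],
    [0, 0, 0]
  ],
  "spin": [0, 0, 0, 0, 0, 0, 0, 0]
}}

```text
time_s: 27.35
position: [0.467, 0.181, 0.0411]
ee_rot: [-3.138, 0.002, 2.999]
wrist_force: [-9.8, -10.0, 26.1]
gripper_width: 0.0051
grasp_force: 60.8
```

```bash
python3 s.py
```

```text
(array([ 35.4, 108.8]), np.float64(0.0411), array([-1.7980e+02,  1.0000e-01,  1.7181e+02]), 27.35)
```

>>> {"method": "jog_arm", "body": {
  "claw": [0.25, 0.25, 0.25, 0.25, 0.25, 0.25, 0.25],
  "delta_pos": [
    [0, 0, 0],
    [0, 0, 0],
    [0, 0, -20],
    [0, 0, -40],
    [30, 0, -40],
    [40, 0, -20],
    [0, 0, 0]
  ],
  "spin": [0, 0, 0, 0, 0, 0, 0]
}}

```text
time_s: 28.22
position: [0.3962, 0.1932, 0.1594]
ee_rot: [3.14, 0.002, 3.0]
wrist_force: [-0.0, 0.9, -0.2]
gripper_width: 0.0214
grasp_force: 0.0
```

```bash
python3 - <<'E'
from s import *
b=r.camera("top"); cv2.imwrite("pics/t8.png",b); a=cv2.imread("pics/top0.png")
f=lambda i:cv2.resize(i[130:245,150:265],None,fx=3.4,fy=3.4,interpolation=cv2.INTER_CUBIC)
cv2.imwrite("pics/c8.png",np.hstack([f(a),f(b)]))
for i in (a,b):
    h=cv2.cvtColor(i,cv2.COLOR_BGR2HSV)
    print([ (row,(lambda c:(c.min(),c.max()) if len(c) else None)(208+np.where((h[row,208:232,1]<60)&(h[row,208:232,2]>130))[0])) for row in (155,165,175,185,195,205,215)])
E
```

```text
(array([ 37.2, 180.7]), np.float64(0.1594), array([1.7992e+02, 1.3000e-01, 1.7191e+02]), 28.225)
[(155, (np.int64(223), np.int64(226))), (165, (np.int64(222), np.int64(224))), (175, (np.int64(220), np.int64(223))), (185, (np.int64(219), np.int64(221))), (195, (np.int64(218), np.int64(220))), (205, (np.int64(208), np.int64(231))), (215, (np.int64(215), np.int64(217)))]
[(155, (np.int64(217), np.int64(223))), (165, (np.int64(219), np.int64(222))), (175, (np.int64(218), np.int64(220))), (185, (np.int64(216), np.int64(219))), (195, (np.int64(215), np.int64(218))), (205, (np.int64(208), np.int64(231))), (215, (np.int64(213), np.int64(214)))]
```

View pics/c8.png

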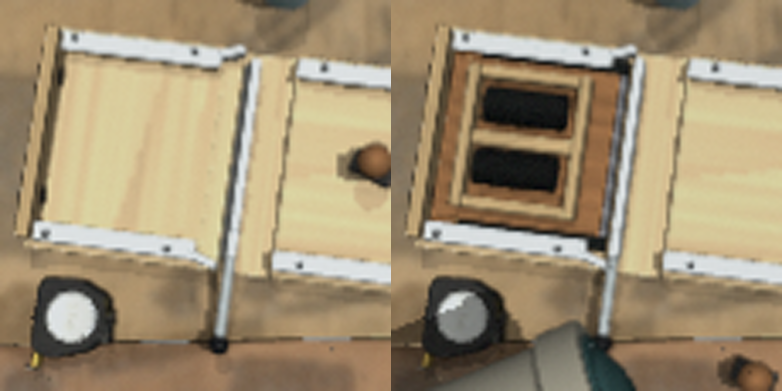

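Left is before, right is now: the tray sits against the end wall with both tubes in it, and the gate is up behind it. One numeric check of the rod, then hand in.

```bash
python3 - <<'E'
from s import *
m=r.camera_model("top")
S=lambda uv,z:(M.T@(cast(m,[uv],z)[0,:2]-o)*1e3).round(1)
cr=lambda x,y:(150+(x-391)/3.4-.35,130+y/3.4-.35)
print("rod",S((217.5,185),.05),S((213.5,215),.05),"tray front",S(cr(444,145),.042),"rear",S(cr(618,150),.042), "stampTop",S(cr(752,375),.055))
print(np.linalg.norm(r.observe()["wrist_force"]))
E
```

```text
(array([ 36.9, 180.1]), np.float64(0.1582), array([1.7998e+02, 6.0000e-02, 1.7188e+02]), 28.275)
rod [35.8 24.2] [35.7 98. ] tray front [170.4   8.3] rear [43.1 -3.9] stampTop [-73.6 144.7]
0.8245673259818942
```

Rod at x 35.8 (expected 36), tray rear edge at 43.1 (expected 43), stamp standing clear of the jig.

```bash
python3 -c "
from cell import r
print(r.hand_in())"
```

```text
the job is handed in; nothing more can be done
None
```

The job is handed in: the tray is home against the end wall with both tubes in it, the gate is folded up behind it, and the stamp stands upright on the bench clear of the jig; it took 28 s of the 67 s, and I kept the arm clear of the bottles and tape measure.

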